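Seat a sanding bobbin in the splined hub and hold it home

TASK

Take the narrower of the two sanding bobbins out of the rack, turn it until the four splines of its stem line up with the cross-shaped socket of the bench sander's hub, and slide it fully home, upright, against the ejector spring until its drum rests on the hub. Finish while still gripping it and pressing it home, so that the set screw could be tightened; do not let go. Leave the wider bobbin standing in the rack, and the clay whistle and the wax tin where they are.

Things in the scene. Friction and masses are not known exactly. Their poses are not given: they have to be found in the camera images.
- narrow_bobbin: narrow sanding bobbin, 0.09 to 0.18 kg, upright in either rack hole. Brown drum 36 mm diameter, 50 high; origin: centre of the drum's underside, z up. On top a black grip bar 34 long (x), 16 thick (y), 26 high (z 50 to 76). Below, a steel stem 24 long: four splines, a plus along x and y, 24 tip to tip, each 7 thick, lower edges rounded; the same after a quarter turn
- wide_bobbin: wide sanding bobbin, the same but with a drum 56 mm in diameter and 0.22 kg; stands in the other hole of the rack and stays there. Origin as the narrow one's
- rack: fixed plywood rack 70 x 190 x 35 mm, origin at the centre of its underside, long along its y; two round holes 29 mm in diameter and 29 mm deep in its top, 55 mm either side of the centre along y. The drums rest on its top
- sander: fixed grey bench sander drive, 130 x 140 mm, 30 mm high, with a round boss up to 36 mm; origin at the centre of its underside, z up. Its square steel hub, 42 mm wide and 30 mm high, stands on the boss, on the vertical axis through the origin; mouth of the socket at z = 66 mm
- socket (a point): centre of the mouth of the cross-shaped socket in the hub's top face; turns with the hub. x and y run along the two slots (parallel to the hub's sides), z up. Slots 27 mm long, 9 wide, 30 deep, sharp rims. The hub turns stiffly about z (0.08 N m); its turn at the start varies; quarter turns are equivalent
- ejector (a joint): brass spring pin, 8.4 mm diameter, in the middle of the socket; 0 m = up, its top 12 mm below the mouth; grows as pressed down. The stem meets it when the drum is 12 mm above the hub; it pushes back with 3 N there and 6 N when the drum rests on the hub (12 mm), so a bobbin let go rises again. Travel ends at 12.8 mm
- whistle: loose clay whistle, 34 x 80 x 29 mm, lying on the table; leave alone. Origin at the centre of its underside
- tin: loose round wax tin, 58 mm in diameter, 22 mm high; leave alone. Origin at the centre of its underside

How it is judged:
By the outcome, as a careful person would: the job done as asked, in the order asked, and still so for the second after the job is handed in, while the arm keeps its last pose, push and grip.
It also fails if it takes over 32 s, if anything falls off the work surface, if the arm or the gripper's body presses on something with over 40 N, if the wrist force passes 120 N, or if a joint passes its speed limit or range.

ROBOT

A 7-joint arm with a two-finger parallel gripper is mounted at the origin on a cart in front of the work surface, level with it; the furniture and walls round the work are solid. World frame = base frame: x ahead of the robot, y to its left, z up, the work surface at z = 0. Lengths are in m, angles in rad, forces in N, time in s.
With the tool pointing down it reaches from about 0.4 to 0.9 m from the base axis. Payload 5.5 kg.
Tool frame: the origin (TCP) lies at the very end of the fingers, on their centre line; the grasp point (between the pads) lies 19 mm behind it; z points along the fingers, y is the line along which they close (so a half turn about z gives the same grasp; the last joint's range is limited). The gripper opens to 92 mm and grips with 3 to 60 N. Pads are 19 mm wide; open, the fingers measure 130 mm over their backs; the gripper's body (75 mm by 190 mm) begins 47 mm behind the grasp point.
Start: joints at [-0.943, 0.501, -0.427, 1.55, 0.221, 1.138, -0.21], TCP at [0.232, 0.607, 0.227] pointing down, gripper open.
Joint ranges: [-2.88, 2.88], [-0.31, 2.03], [-1.54, 1.56], [0.2, 2.42], [-1.41, 4.55], [0.19, 2.02], [-2.57, 2.57]. Speed limits (rad/s): [2.57, 2.57, 3.14, 3.14, 3.14, 3.14, 3.14].

INTERFACE

Orientations are given as a unit quaternion [w, x, y, z].
In Python, from bench import bot gives the robot as it stands.
- The arm moves only by the tool apply_moves, never from a script. Its argument "deltas" is a list of rows, each a list of 7 numbers: the finger opening in mm, from 0 to 91.8, then the shift along the tool's x, y, z in mm, then the turn, a rotation vector about the tool's x, y, z in degrees. A call has 1 to 12 rows; each row is the pose to reach, as a shift and turn from the pose commanded when the call began, along the tool's axes at that moment; what a row does not reach only later rows make up. A row lasts 1/8 s, in which the tool goes at most 62.5 mm and 10.7 degrees, less where a joint would pass 70% of its speed; a pose out of reach is approached as far as the arm can. A call with a gripper value outside its range is refused whole. The fingers move at their own pace and stop on an object; the grip force is fixed at half the most. Time passes only in rows, so rows that repeat a pose let the fingers close. It gives the time, the measured TCP pose, the force, the opening and the grip force at its end, in the units of the state.
- bot.state(): the state, without advancing time (a new reading comes with each control period).
- bot.camera(name): name is "scene" or "top"; returns (picture, depth): 400x640x3 uint8, red, green, blue; 400x640 float32, m along the optical axis (not along the pixel's ray), 0 where there is no reading.
- bot.calibration(name): a dict with "intrinsics" (3x3 intrinsics, pixels), "eye" and "rotation" of the camera in the world. Camera axes: x right, y down, z forward; pixel columns grow to the right and rows downward; lengths in m; the calibration is good to about 2 mm. A picture is of the moment at which its call begins. calibration takes no time and is no camera call.
- bot.job_done(): hands the job in; it is judged then, once.
The state is a dict: "time_s": time; "joints": joint angles; "qvel": joint speeds; "joint_torque": joint torques, N m; "ee_pos": TCP position; "ee_rot": TCP orientation; "wrist_force": force on the tool from outside, world axes, zero at the start; "ft_torque": the same for the moment, N m; "opening": finger opening in m; "grasp_force": force on a finger pad.
Only numpy, scipy, OpenCV 4.12 (cv2) and the standard library are available. Lean on these libraries where they do the work, as an engineer would, in place of code of your own. Each camera call takes 0.05 s, during which the arm holds its last target. There are 200 camera calls.

## Working session

There is one attempt and no reset: what is moved stays moved. The work goes in short steps, Python scripts to look and compute and a tool call to move; the robot and the scene stay as the last step left them, time stands still between calls to the robot, and variables do not carry over. Pictures are saved under pics/ and viewed, at most 10 in all, crops included, and the job is handed in when it is done.

Besides the shell and the picture viewer there is one more tool, called as name(argument=value, ...) on one line, values as JSON. apply_moves: Moves the arm, as the interface text tells. Its arguments: {"type":"object","properties":{"deltas":{"type":"array","items":{"type":"array","items":{"type":"number"}}}},"required":["deltas"]}

```bash
mkdir -p pics; ls
cat > h.py <<'E'
import numpy as np, cv2
from bench import bot
def cloud(name,d):
    c=bot.calibration(name);K=np.array(c["intrinsics"]);R=np.array(c["rotation"]);e=np.array(c["eye"])
    v,u=np.mgrid[:d.shape[0],:d.shape[1]]
    p=np.stack([(u-K[0,2])/K[0,0]*d,(v-K[1,2])/K[1,1]*d,d],-1)
    return p@R.T+e
E
python3 - <<'E'
from h import *
s=bot.state();print({k:np.round(v,3) for k,v in s.items()})
ims=[]
for n in("scene","top"):
    im,d=bot.camera(n);np.savez(f"{n}0.npz",im=im,d=d);cv2.imwrite(f"pics/{n}0.png",im[:,:,::-1])
    c=bot.calibration(n);print(n,np.round(c["intrinsics"],1).tolist(),np.round(c["eye"],3),np.round(c["rotation"],3).tolist())
    # check rotation convention: table height
    P=cloud(n,d);print(np.percentile(P[d>0][:,2],[5,25,50,75,95]))
E
```

```text
pics
{'time_s': np.float64(0.0), 'joints': array([-0.943,  0.502, -0.427,  1.551,  0.221,  1.138, -0.21 ]), 'qvel': array([-0.001, -0.001, -0.001,  0.   ,  0.   ,  0.002,  0.001]), 'joint_torque': array([ 0.0000e+00, -5.6660e+01, -5.8160e+00, -2.7911e+01, -6.9000e-02,
        3.1000e-02,  0.0000e+00]), 'ee_pos': array([0.232, 0.607, 0.226]), 'ee_rot': array([-0.   ,  0.181,  0.983, -0.001]), 'wrist_force': array([0.1  , 0.853, 0.237]), 'ft_torque': array([-0.016,  0.032,  0.01 ]), 'grasp_force': np.float64(0.0), 'opening': np.float64(0.092)}
scene [[399.4, 0.0, 321.9], [0.0, 399.4, 196.5], [0.0, 0.0, 1.0]] [ 0.244 -0.631  0.665] [-0.425, 0.868, -0.231, 0.112]Traceback (most recent call last):
  File "<stdin>", line 8, in <module>
  File "h.py", line 7, in cloud
    return p@R.T+e
           ~^~~~
ValueError: matmul: Input operand 1 has a mismatch in its core dimension 0, with gufunc signature (n?,k),(k,m?)->(n?,m?) (size 4 is different from 3)
```

View pics/scene0.png

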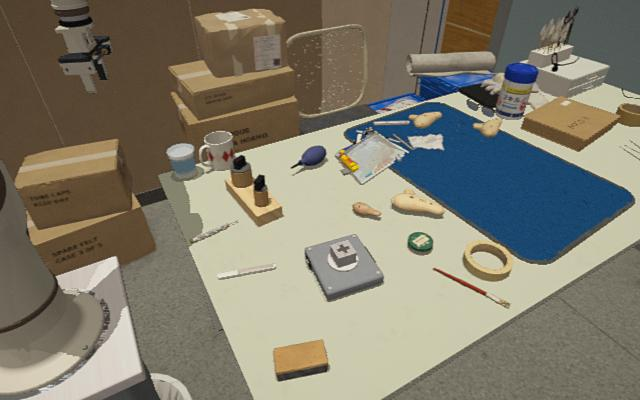

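The scene view shows the rack at about (253,197), with the wide bobbin at (241,172) and the narrow one at (261,190). The sander hub is at (343,252) and the tin at (420,242). The calibration's rotation is a quaternion, so I'll fix the helper for that.

```bash
sed -i 's/R=np.array(c\["rotation"\])/R=Rot.from_quat(np.roll(c["rotation"],-1)).as_matrix()/; 1a from scipy.spatial.transform import Rotation as Rot' h.py
python3 - <<'E'
from h import *
for n in("scene","top"):
    im,d=bot.camera(n);np.savez(f"{n}0.npz",im=im,d=d);cv2.imwrite(f"pics/{n}0.png",im[:,:,::-1])
    c=bot.calibration(n);print(n,np.round(c["intrinsics"],1).tolist(),np.round(c["eye"],3),np.round(c["rotation"],3).tolist())
    P=cloud(n,d);print(np.percentile(P[d>0][:,2],[5,25,50,75,95]))
    if n=="scene":
        for u,v in((343,252),(261,183),(241,162),(262,203),(420,242),(300,250)):print(u,v,P[v,u].round(3))
E
```

```text
scene [[399.4, 0.0, 321.9], [0.0, 399.4, 196.5], [0.0, 0.0, 1.0]] [ 0.244 -0.631  0.665] [-0.425, 0.868, -0.231, 0.112]
[-7.20594825e-01 -1.68352410e-01  6.76179862e-04  2.55831292e-02
  2.20921462e-01]
343 252 [ 0.576 -0.138  0.055]
261 183 [0.502 0.119 0.1  ]
241 162 [0.493 0.23  0.101]
262 203 [0.496 0.111 0.046]
420 242 [ 0.762 -0.172  0.023]
300 250 [ 0.522 -0.04   0.002]
top [[433.9, 0.0, 320.2], [0.0, 433.9, 193.1], [0.0, 0.0, 1.0]] [0.557 0.023 1.019] [-0.03, 0.713, -0.7, 0.031]
[-0.72490682 -0.71794313 -0.15781227  0.00102879  0.02847115]
```

View pics/top0.png

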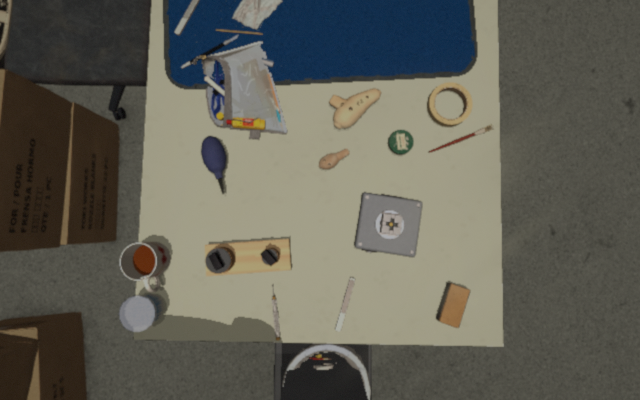

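The top view shows the narrow bobbin at (271,256), the wide one at (219,259), the hub at (390,225), the whistle at (355,108) and the tin at (400,142). Next I'll measure the bar and the hub.

Run:
```python
from h import *
out=[]
for n in("top","scene"):
    z=np.load(n+"0.npz");im,d=z["im"],z["d"];P=cloud(n,d)
    def reg(c,r,zl,zh):
        m=(np.hypot(P[...,0]-c[0],P[...,1]-c[1])<r)&(P[...,2]>zl)&(P[...,2]<zh);return m
    for nm,c,r,zl,zh in(("hubtop",(.57,-.143),.04,.058,.074),("bar",(.5,.118),.03,.104,.12),("wbar",(.493,.235),.03,.104,.12),("racktop",(.497,.175),.11,.03,.041),("sander",(.57,-.143),.11,.024,.033),("boss",(.57,-.143),.05,.033,.042)):
        m=reg(c,r,zl,zh);q=P[m]
        if len(q)<5: print(n,nm,len(q));continue
        rect=cv2.minAreaRect((q[:,:2]*1000).astype(np.float32));print(n,nm,len(q),"z",np.median(q[:,2]).round(4),"mean",q.mean(0).round(4),"rect",np.round(rect[0],1),np.round(rect[1],1),round(rect[2],1))
z=np.load("top0.npz")["im"];y=np.load("scene0.npz")["im"]
cs=[z[238:278,245:297],z[205:245,364:416],y[170:210,235:287],y[232:272,317:369]]
cs=[cv2.resize(c,(400,300),interpolation=cv2.INTER_CUBIC) for c in cs]
cv2.imwrite("pics/crop.png",np.vstack([np.hstack(cs[:2]),np.hstack(cs[2:])])[:,:,::-1])
```

```text
top hubtop 297 z 0.0655 mean [ 0.5727 -0.1355  0.0653] rect [ 572.5 -135.8] [41.9 41.8] 83.1
top bar 129 z 0.111 mean [0.4979 0.1276 0.1109] rect [498.1 128. ] [33.9 16.1] 42.9
top wbar 139 z 0.1105 mean [0.4884 0.2369 0.1101] rect [488.2 237.5] [34.  16.1] 30.0
top racktop 1759 z 0.035 mean [0.4948 0.1685 0.035 ] rect [492.8 183.1] [ 70.2 190.6] 5.1
top sander 2734 z 0.0295 mean [ 0.5719 -0.1348  0.0294] rect [ 572.5 -135.9] [139.8 133.8] 82.1
top boss 319 z 0.0357 mean [ 0.5713 -0.1324  0.0359] rect [ 569.5 -142.5] [90.6 82.8] 31.7
scene hubtop 330 z 0.0655 mean [ 0.5729 -0.1399  0.0649] rect [ 574.  -137.7] [45.1 42.6] 83.1
scene bar 78 z 0.1102 mean [0.498  0.1234 0.1097] rect [499.6 125.8] [37.2 17.3] 46.3
scene wbar 66 z 0.1101 mean [0.4891 0.2332 0.1095] rect [488.8 234.4] [34.2 16.8] 33.5
scene racktop 727 z 0.0351 mean [0.4871 0.153  0.0351] rect [494.  181.1] [ 71.4 196. ] 4.9
scene sander 2253 z 0.0302 mean [ 0.5664 -0.15    0.0299] rect [ 573.8 -139.1] [140.2 135.1] 82.0
scene boss 238 z 0.0364 mean [ 0.5634 -0.1516  0.0367] rect [ 562.  -154.6] [67.6 64.4] 55.0
```

View pics/crop.png

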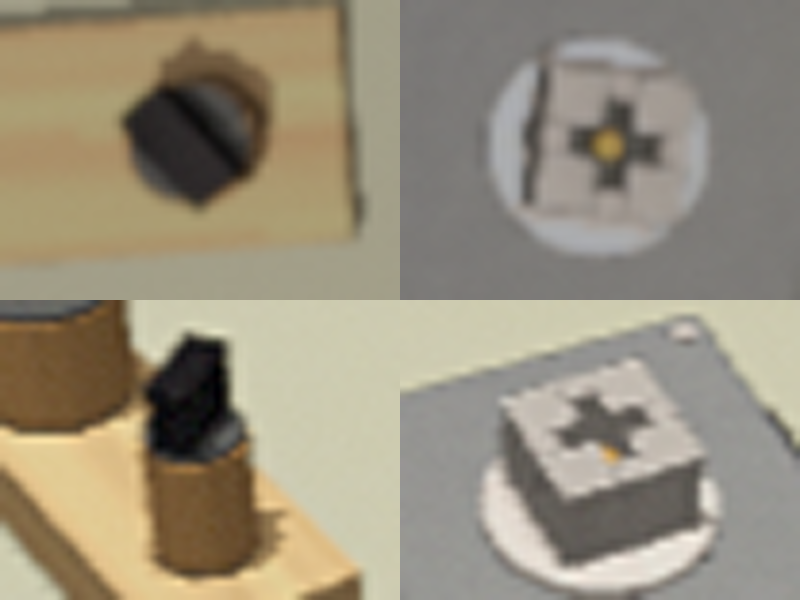

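Both views agree on the heights: bar top 0.110 m and hub top 0.0655 m. They also agree on the offset from bobbin to hub, (74.4, -263.6) mm. The bar's long axis lies at about 43° and the hub at about 83°. I'll work out the first approach.

```bash
cat >> h.py <<'E'
def go(x,y,z,yaw):
    """tool-frame shift (mm) and turn (deg) to TCP x,y,z (mm), pointing down, tool x axis at yaw deg"""
    s=bot.state();R=Rot.from_quat(np.roll(s["ee_rot"],-1))
    T=Rot.from_euler("z",yaw,degrees=True)*Rot.from_quat([1,0,0,0])
    dp=R.inv().apply(np.array([x,y,z])-1000*s["ee_pos"]);rv=np.degrees((R.inv()*T).as_rotvec())
    print("shift",dp.round(1),"turn",rv.round(1),"now",(1000*s["ee_pos"]).round(1),"t",s["time_s"],"yaw",np.degrees(np.arctan2(*R.apply([1,0,0])[1::-1])).round(1))
E
python3 -c "
from h import *
go(498.9,126.9,170,44)"
```

```text
shift [-420.8 -352.9   56.4] turn [-1.000e-01  1.000e-01  1.151e+02] now [231.7 606.7 225.9] t 0.15 yaw 159.1
```

apply_moves(deltas=[[60,-20,-17,0,0,0,8],[60,-56,-47,0,0,0,18],[60,-98,-82,0,0,0,28],[60,-140,-117,0,0,0,38],[60,-182,-153,0,0,0,48],[60,-224,-188,5,0,0,58],[60,-266,-223,15,0,0,68],[60,-308,-258,25,0,0,78],[60,-350,-294,35,0,0,88],[60,-385,-323,45,0,0,98],[60,-410,-344,52,0,0,107],[60,-421,-353,56,0,0,115]])

```text
time_s: 1.65
ee_pos: [0.4998, 0.1246, 0.1702]
ee_rot: [0.0, 0.928, 0.372, -0.0]
wrist_force: [0.5, 0.7, -0.3]
opening: 0.0603
grasp_force: 0.0
```

apply_moves(deltas=[[55,0,0,0,0,0,0],[55,0,0,0,0,0,0]])

```text
time_s: 1.9
ee_pos: [0.4987, 0.1283, 0.1707]
ee_rot: [-0.0, 0.926, 0.377, -0.0]
wrist_force: [0.5, 0.4, -0.0]
opening: 0.0552
grasp_force: 0.0
```

```bash
python3 -c "
from h import *
go(498.9,126.9,88,44)
print(bot.state()['joints'].round(2),bot.state()['opening'])"
```

```text
shift [-0.9  1.2 82.7] turn [-0.   0.   0.3] now [498.7 128.3 170.7] t 1.9 yaw 44.3
[-0.41  0.3   0.13  1.96 -0.05  0.89 -1.06] 0.055211780105527006
```

apply_moves(deltas=[[50,-1,1,20,0,0,0],[50,-1,1,40,0,0,0],[50,-1,1,60,0,0,0],[50,-1,1,75,0,0,0],[50,-1,1,82,0,0,0],[50,-1,1,82,0,0,0],[5,-1,1,82,0,0,0],[5,-1,1,82,0,0,0],[5,-1,1,82,0,0,0],[5,-1,1,82,0,0,0],[5,-1,1,82,0,0,0],[5,-1,1,82,0,0,0]])

```text
time_s: 3.4
ee_pos: [0.4992, 0.1259, 0.0888]
ee_rot: [-0.0, 0.927, 0.375, 0.0]
wrist_force: [-0.5, 0.2, 0.9]
opening: 0.0156
grasp_force: 30.0
```

apply_moves(deltas=[[5,0,0,-10,0,0,0],[5,0,0,-35,0,0,0],[5,0,0,-65,0,0,0],[5,0,0,-85,0,0,0],[5,0,0,-90,0,0,0]])

```text
time_s: 4.03
ee_pos: [0.5002, 0.1261, 0.1805]
ee_rot: [0.0, 0.927, 0.375, 0.002]
wrist_force: [0.4, 0.1, -1.8]
opening: 0.0159
grasp_force: 30.0
```

```bash
python3 -c "
from h import *
print(bot.state()['opening'],bot.state()['wrist_force'])
go(573.6,-137.8,180,83.1)"
```

```text
0.015924829357236565 [ 0.38704695  0.13428752 -1.78089009]
shift [-130.9  240.6    0.4] turn [  0.1  -0.1 -39. ] now [500.2 126.1 180.5] t 4.025 yaw 44.1
```

apply_moves(deltas=[[5,-8,15,0,0,0,-3],[5,-24,44,0,0,0,-8],[5,-45,83,0,0,0,-14],[5,-67,122,0,0,0,-20],[5,-88,162,0,0,0,-26],[5,-107,197,0,0,0,-32],[5,-122,225,0,0,0,-36],[5,-130,239,0,0,0,-38.5],[5,-131,240.6,0,0,0,-39],[5,-131,240.6,0,0,0,-39],[5,-131,240.6,0,0,0,-39]])

```text
time_s: 5.4
ee_pos: [0.5724, -0.1366, 0.1785]
ee_rot: [-0.0, 0.748, 0.664, 0.0]
wrist_force: [-0.5, -0.3, -1.5]
opening: 0.0158
grasp_force: 30.0
```

Run:
```python
from h import *
for n in("top","scene"):
    im,d=bot.camera(n);np.savez(f"{n}1.npz",im=im,d=d)
    if n=="scene": cv2.imwrite("pics/s1.png",cv2.resize(im[120:320,240:440],(600,600),interpolation=cv2.INTER_CUBIC)[:,:,::-1])
go(573.6,-137.8,180,83.1)
```

```text
shift [-0.8  1.2 -1.3] turn [-0.  -0.   0.1] now [ 572.5 -136.9  178.7] t 5.5 yaw 83.2
```

View pics/s1.png

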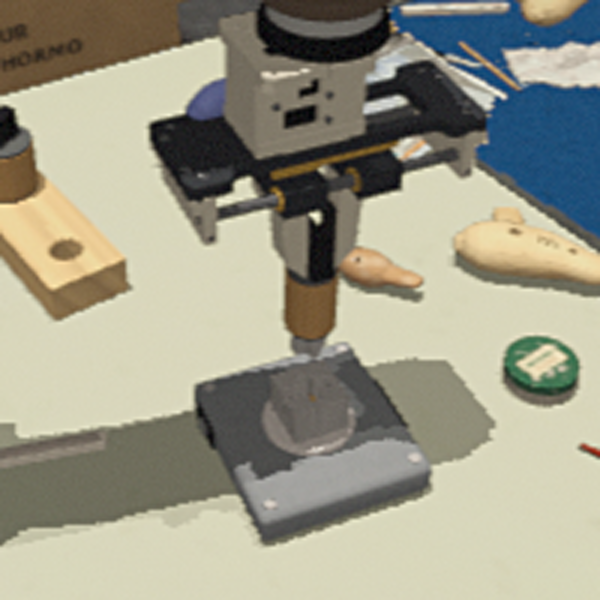

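The bobbin is held upright above the hub at crop position (310,340), the rack hole is empty, and the other objects haven't moved. I'll measure the drum axis against the hub in this same camera, so the calibration bias cancels.

Run:
```python
from h import *
from scipy.optimize import least_squares
z0=np.load("scene0.npz");z1=np.load("scene1.npz")
P0=cloud("scene",z0["d"]);P1=cloud("scene",z1["d"])
near=lambda P,r:np.hypot(P[...,0]-.573,P[...,1]+.137)<r
# drum: brown mask + depth
hsv=cv2.cvtColor(z1["im"],cv2.COLOR_RGB2HSV)
m=near(P1,.03)&(P1[...,2]>.128)&(P1[...,2]<.172)&(hsv[...,1]>80)
q=P1[m]
f=least_squares(lambda p:np.hypot(q[:,0]-p[0]-p[2]*(q[:,2]-.125),q[:,1]-p[1]-p[3]*(q[:,2]-.125))-.018,[.573,-.137,0,0],loss="soft_l1",f_scale=.001)
print("drum",len(q),f.x.round(4),"res",np.std(f.fun).round(4),q.min(0),q.max(0))
for a,b in((.13,.15),(.15,.17)):
    w=q[(q[:,2]>a)&(q[:,2]<b)];g=least_squares(lambda p:np.hypot(w[:,0]-p[0],w[:,1]-p[1])-.018,[.573,-.137],loss="soft_l1",f_scale=.001);print(a,b,g.x.round(4))
# stem lowest
mm=near(P1,.02)&(P1[...,2]>.085)&(P1[...,2]<.2);print("lowest",np.sort(P1[mm][:,2])[:5].round(4))
# hub side faces
for P,t in((P0,"0"),(P1,"1")):
    q=P[near(P,.032)&(P[...,2]>.04)&(P[...,2]<.061)]
    def res(p):
        c,s=np.cos(p[2]),np.sin(p[2]);dx,dy=q[:,0]-p[0],q[:,1]-p[1]
        return np.maximum(abs(c*dx+s*dy),abs(-s*dx+c*dy))-.021
    f=least_squares(res,[.573,-.137,np.radians(-7)],loss="soft_l1",f_scale=.001);print("hub"+t,len(q),f.x[:2].round(4),np.degrees(f.x[2]).round(1),np.std(f.fun).round(4))
# same tests in top view: hub top, rays by colour
zt=np.load("top0.npz");Pt=cloud("top",zt["d"])
q=Pt[near(Pt,.04)&(abs(Pt[...,2]-.0655)<.004)]
print("top hub extents",cv2.minAreaRect((q[:,:2]*1e3).astype(np.float32)))
```

```text
drum 288 [ 0.5725 -0.136   0.0085  0.002 ] res 0.0008 [ 0.55394123 -0.15600482  0.12872137] [ 0.5867399  -0.1345861   0.17199782]
0.13 0.15 [ 0.5727 -0.136 ]
0.15 0.17 [ 0.5728 -0.136 ]
lowest [0.1037 0.104  0.104  0.1045 0.1047]
hub0 220 [ 0.5741 -0.1374] -6.9 0.0046
hub1 217 [ 0.5742 -0.1374] -6.8 0.0046
top hub extents ((572.5752563476562, -135.77174377441406), (41.88420486450195, 41.61705017089844), 83.06808471679688)
```

In the scene camera the hub sits (+1.5, -1.4) mm from the drum axis, which matches the plan. I'll correct for that, lower to just above the mouth and check.

```bash
python3 -c "
from h import *
go(573.9,-138.1,148,83.1)"
```

```text
shift [-1.1  1.5 30.7] turn [-0.  -0.   0.1] now [ 572.5 -136.9  178.7] t 5.5 yaw 83.2
```

apply_moves(deltas=[[5,-1.1,1.5,8,0,0,0],[5,-1.1,1.5,18,0,0,0],[5,-1.1,1.5,26,0,0,0],[5,-1.1,1.5,30,0,0,0],[5,-1.1,1.5,30,0,0,0],[5,-1.1,1.5,30,0,0,0],[5,-1.1,1.5,30,0,0,0]])

```text
time_s: 6.38
ee_pos: [0.5742, -0.1395, 0.1491]
ee_rot: [0.0, 0.748, 0.663, 0.0]
wrist_force: [0.4, -0.8, -1.1]
opening: 0.0155
grasp_force: 30.0
```

```bash
python3 -c "
from h import *
go(573.9,-138.1,138,83.1)"
```

```text
shift [ 1.3 -0.5 11.1] turn [ 0.  0. -0.] now [ 574.2 -139.5  149.1] t 6.375 yaw 83.1
```

```bash
python3 -c "
from h import *
a=[]
for i in range(6):
    bot.camera('scene'); s=bot.state();a.append(np.r_[1e3*s['ee_pos'],s['wrist_force']]);
print(np.round(a,1));print(np.mean(a,0).round(2))
"
```

```text
[[ 5.741e+02 -1.394e+02  1.490e+02  7.000e-01 -2.000e-01 -4.000e-01]
 [ 5.741e+02 -1.394e+02  1.490e+02  3.000e-01  0.000e+00 -1.400e+00]
 [ 5.741e+02 -1.394e+02  1.490e+02  4.000e-01  3.000e-01 -1.700e+00]
 [ 5.740e+02 -1.394e+02  1.489e+02  2.000e-01  2.000e-01 -1.200e+00]
 [ 5.740e+02 -1.394e+02  1.489e+02 -7.000e-01 -0.000e+00 -8.000e-01]
 [ 5.740e+02 -1.394e+02  1.488e+02  1.000e-01  3.000e-01 -1.300e+00]]
[ 5.7405e+02 -1.3938e+02  1.4893e+02  1.5000e-01  1.2000e-01 -1.1400e+00]
```

apply_moves(deltas=[[5,1.2,0,2,0,0,0],[5,1.2,0,2,0,0,0],[5,1.2,0,2,0,0,0]])

```text
time_s: 7.05
ee_pos: [0.574, -0.1381, 0.1466]
ee_rot: [-0.0, 0.748, 0.663, -0.0]
wrist_force: [-0.8, -0.6, -1.2]
opening: 0.0153
grasp_force: 30.0
```

```bash
cat > m.py <<'E'
from h import *
from scipy.optimize import least_squares
im,d=bot.camera("scene");P=cloud("scene",d);s=bot.state()
hsv=cv2.cvtColor(im,cv2.COLOR_RGB2HSV);b=s["ee_pos"][2]-.0538
m=(np.hypot(P[...,0]-.573,P[...,1]+.137)<.03)&(P[...,2]>b+.004)&(P[...,2]<b+.046)&(hsv[...,1]>80)
q=P[m]
g=least_squares(lambda p:np.hypot(q[:,0]-p[0],q[:,1]-p[1])-.018,[.573,-.137],loss="soft_l1",f_scale=.001)
print("drum",len(q),g.x.round(4),"hub-drum",(np.array([.5741,-.1375])-g.x).round(4),s["wrist_force"].round(1))
go(573.9,-138.1,138,83.1)
E
python3 m.py
```

```text
drum 251 [ 0.5741 -0.1375] hub-drum [ 0. -0.] [ 0.6  0.4 -1.8]
shift [ 0.  -0.2  8.7] turn [-0. -0.  0.] now [ 574.1 -138.1  146.7] t 7.1 yaw 83.1
```

The drum is now within 0.1 mm of the hub axis. I'll start the insertion gently, down to about TCP z = 139.

apply_moves(deltas=[[5,0,0,2,0,0,0],[5,0,0,4,0,0,0],[5,0,0,6,0,0,0],[5,0,0,8,0,0,0],[5,0,0,8,0,0,0]])

```text
time_s: 7.72
ee_pos: [0.5739, -0.1381, 0.1384]
ee_rot: [-0.0, 0.748, 0.663, -0.0]
wrist_force: [-0.4, -0.5, -1.1]
opening: 0.0157
grasp_force: 30.0
```

```bash
python3 m.py
```

```text
drum 248 [ 0.5739 -0.1377] hub-drum [0.0002 0.0002] [ 0.6 -0.2 -0.9]
shift [ 0.  -0.1  0.6] turn [-0. -0.  0.] now [ 574.  -138.1  138.6] t 7.775 yaw 83.1
```

The stem has entered about 5 mm with no contact force. I'll keep going down to the spring and then home.

apply_moves(deltas=[[5,0,0,3,0,0,0],[5,0,0,6,0,0,0],[5,0,0,9,0,0,0],[5,0,0,12,0,0,0],[5,0,0,14,0,0,0],[5,0,0,16,0,0,0],[5,0,0,17.5,0,0,0],[5,0,0,18.5,0,0,0],[5,0,0,18.5,0,0,0],[5,0,0,18.5,0,0,0]])

```text
time_s: 9.02
ee_pos: [0.5742, -0.1382, 0.1203]
ee_rot: [0.0, 0.748, 0.663, 0.0]
wrist_force: [-1.7, 0.6, 3.8]
opening: 0.0157
grasp_force: 30.0
```

```bash
python3 m.py
```

```text
drum 238 [ 0.5742 -0.1375] hub-drum [-0.0001 -0.    ] [-0.6  0.   4.8]
shift [  0.   -0.3 -17.7] turn [ 0. -0.  0.] now [ 574.2 -138.2  120.3] t 9.075 yaw 83.1
```

apply_moves(deltas=[[5,0,0,0.6,0,0,0],[5,0,0,1.2,0,0,0],[5,0,0,1.8,0,0,0],[5,0,0,1.8,0,0,0],[5,0,0,1.8,0,0,0]])

```text
time_s: 9.7
ee_pos: [0.5743, -0.1383, 0.1198]
ee_rot: [0.0, 0.748, 0.663, 0.0]
wrist_force: [-4.5, 1.1, 12.7]
opening: 0.0159
grasp_force: 30.0
```

It stopped at z = 119.8 mm, exactly the predicted home height, and the force rose to about 14 N against the 6 N spring. One last look to confirm.

Run:
```python
from h import *
for i in range(4): im,d=bot.camera("scene");s=bot.state();print(s["ee_pos"].round(4),s["wrist_force"].round(1),s["grasp_force"])
cv2.imwrite("pics/end.png",cv2.resize(im[130:310,220:440],(800,600*1090//1000//1),interpolation=cv2.INTER_CUBIC)[:600,:,::-1])
```

```text
[ 0.5743 -0.1383  0.1197] [-4.6  0.9 13. ] 30.007314383983612
[ 0.5743 -0.1382  0.1197] [-4.8  1.  14.2] 30.007195472717285
[ 0.5743 -0.1383  0.1197] [-5.5  1.3 13.7] 30.00734567642212
[ 0.5743 -0.1383  0.1198] [-4.3  1.6 14.4] 30.00714808702469
```

```bash
python3 -c "
import cv2;a=cv2.imread('pics/end.png');cv2.imwrite('pics/end2.png',a[:600,:800])"
```

```text
(no output)
```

View pics/end2.png

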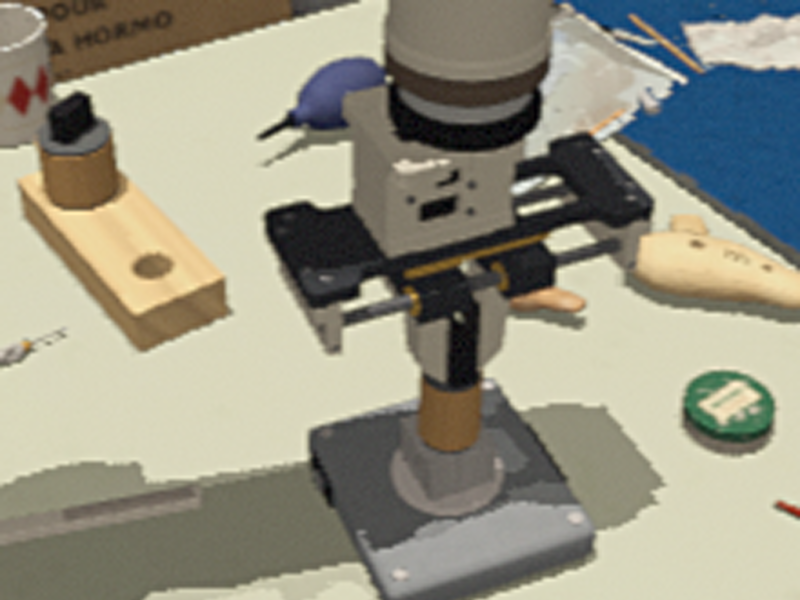

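The drum at (450,410) sits flush and upright on the hub, still gripped. The wide bobbin is in the rack at (80,160), and the whistle and tin haven't moved.

```bash
python3 -c "
from bench import bot
print(bot.job_done())"
```

```text
the job is handed in; nothing more can be done
None
```

The narrow bobbin is fully home in the sander hub, upright, and I handed the job in at about 10 s with the arm still gripping it and pressing down with about 14 N; the wide bobbin, whistle and tin were left where they were.

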